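# Scoop the last walnuts out of the storage tub

### The arm

A 7-joint arm with a two-finger parallel gripper is mounted at the origin on the work surface. World frame = base frame: x ahead of the robot, y to its left, z up, the work surface at z = 0. Lengths are in m, angles in rad, forces in N, time in s.
With the tool pointing down it reaches from about 0.4 to 0.875 m from the base axis. Payload 4.4 kg.
Tool frame: the origin (TCP) lies at the very end of the fingers, on their centre line; the grasp point (between the pads) lies 19 mm behind it (manip.hold_point_z is the distance from the TCP to the grasp point, in m); z points along the fingers, y is the line along which they close (so a half turn about z gives the same grasp; the last joint's range is limited). The gripper opens to 85 mm and grips with 20 to 120 N. Pads are 22 mm wide; open, the fingers measure 114 mm over their backs; the gripper's body (76 mm by 85 mm) begins 54 mm behind the grasp point. The pads swing forward as they close: fully open they stand 13 mm farther back than shut.
Start: joints at [-1.371, 0.628, 0.038, 1.517, -0.027, 0.996, -0.02], TCP at [0.171, 0.627, 0.231] pointing down, gripper open.
Joint ranges: [-3.06, 3.06], [-0.37, 2.12], [-1.25, 1.32], [0.18, 2.47], [-1.1, 4.24], [0.23, 1.98], [-2.94, 2.94]. Speed limits (rad/s): [2.57, 2.57, 3.14, 3.14, 3.14, 3.14, 3.14].

### API

Orientations are given as [roll, pitch, yaw] about the fixed x, y, z axes, in that order (R = Rz(yaw) Ry(pitch) Rx(roll)).
In Python, from bench import status, capture, calibration, order, find_in, masks_of, pinpoint, manip gives the robot as it stands. The module is installed in compiled form; this text tells all that it offers.
- The arm moves only by the tool drive_tool, never from a script. Its argument "commands" is a list of rows, each a list of 7 numbers: the turn, a rotation vector about the tool's x, y, z in degrees, then the shift along the tool's x, y, z in mm, then the opening, from -1 (shut) to 1 (fully open). A call has 1 to 5 rows; each row is the pose to reach, as a shift and turn from the pose commanded when the call began, along the tool's axes at that moment; what a row does not reach only later rows make up. A row lasts 1/10 s, in which the tool goes at most 50 mm and 8.59 degrees, less where a joint would pass 70% of its speed; a pose out of reach is approached as far as the arm can. A call with a gripper value outside its range is refused whole. The fingers move at their own pace and stop on an object; "squeeze" is the grip in N (left out, the last holds). Time passes only in rows, so rows that repeat a pose let the fingers close. It gives the time, the measured TCP pose, the force, the opening and the grip force at its end, in the units of the state.
- status.read_state(): the state, without advancing time (a new reading comes with each control period).
- capture(name): name is "scene" or "top" or "wrist"; returns the picture (400x640x3 uint8, red, green, blue); there is no depth.
- calibration(name): a dict with "vertical_fov" (degrees; the focal length in pixels is half the picture's height over the tangent of half this angle, whatever the lens; pixels are square), "cx", "cy" (the principal point, pixels), "rvec" (rotation vector, rad) and "tvec" (3), from world to camera coordinates, as OpenCV has them; the wrist camera has in their place "hand_eye" (4x4, takes a point from camera to tool coordinates, whose origin is the TCP and whose axes are the flange's). Camera axes: x right, y down, z forward; pixel columns grow to the right and rows downward; lengths in m; the calibration is good to about 2 mm. A picture is of the moment at which its call begins: read the wrist's pose just before it. calibration takes no time and is no camera call.
- order.sign_off(): hands the job in; it is judged then, once.
Trained networks look in the newest picture that a camera, given by its name, has taken for a name from the list of things; names that differ only in an ending like _2 or _b are one class to them, and where a whole thing is asked for, a point or a joint stands for the part that bears it (a point fixed in the world has none). Each returns a list of dicts, best first, with "p" (0 to 1); they miss things now and then, are a little off and sometimes report something else, mostly with a low value. They report only what shows in the picture. A call takes as long as a camera call. They do not tell look-alikes from the thing itself.
- find_in(camera, name): "pixel" ([row, column] in pixels, amid what is visible of it).
- masks_of(camera, name): "region" (400x640 bool, what is visible of it) and "pixel" ([row, column] in pixels, amid what is visible of it).
- pinpoint(camera, name): "pixel" ([row, column] in pixels: a listed point, or the origin of a listed thing).
The state is a dict: "time": time; "q": joint angles; "qd": joint speeds; "joint_torque": joint torques, N m; "position": TCP position; "orientation": TCP orientation; "ft_force": force on the tool from outside, world axes, zero at the start; "torque": the same for the moment, N m; "opening": finger opening in m; "gripper_force": force on a finger pad.
Only numpy, scipy, OpenCV 4.12 (cv2) and the standard library are available. Lean on these libraries where they do the work, as an engineer would, in place of code of your own. Each camera call takes 0.05 s, during which the arm holds its last target. There are 200 camera calls.

### The job

With the steel scoop, gather both walnuts out of the white storage tub they lie in: the corner behind them makes a backstop, so that they cannot roll away from the mouth of the scoop. Lift the loaded scoop clear out of the tub without spilling and stand it upright on the worktop where it stood at the start, to within a few centimetres, with both walnuts still in it. Do not touch the walnuts with the gripper.

Things in the scene. Friction and masses are not known exactly. Their poses are not given: they have to be found in the camera images.
- scoop: Steel pan (mm) 100 wide, open at +x; black upright handle behind. Origin: underside centre, z up. Lip x=+53 (2 thick), ramp to 6 high sill at x=+44, then floor 2 thick to back wall (inner face x=-49, 45 high). Side walls: outer faces y=+-50, 2.5 thick, 36 high, only 6.5 high ahead of x=+14. Handle bar: centre x=-59, y=0; 14 along x, 30 along y, flat faces, top z=152. Rearmost x=-67. 0.15-0.23 kg.
- tub: White open tub, fixed to the worktop, holding the walnuts (a twin tub holds corks). Origin: underside centre, z up, +x along its length, away from the robot. Outside 258 (x) by 158 (y) by 72 mm high; inner faces x=+-125, y=+-75, inner floor z=4; rim overhangs 6 mm outward. The walnuts lie in the quarter towards its +x, +y corner: x 35 to 100, y 5 to 42 mm.
- walnut_a_center (a point): Centre of a brown walnut in its shell, nearly a ball 34 mm across, about 18 g, slippery (friction about 0.2), resting on a small flat on the tub's floor; it rolls once pushed. It is the one nearer the tub's +x end wall.
- walnut_b_center (a point): Centre of the second walnut, like the first, farther from the +x end wall.
Things that resemble listed ones, but are neither listed nor needed, are in the scene too. What is shaped like the part that bears walnut_b_center but purple or turquoise is not meant.

How it is judged:
By the outcome, as a careful person would: the job done as asked, in the order asked, and still so for the second after the job is handed in, with the robot touching nothing.
It also fails if it takes over 58 s, if anything falls off the work surface, if the arm or the gripper's body presses on something with over 40 N, if the wrist force passes 120 N, or if a joint passes its speed limit or range.

## Working session

There is one attempt and no reset: what is moved stays moved. The work goes in short steps, Python scripts to look and compute and a tool call to move; the robot and the scene stay as the last step left them, time stands still between calls to the robot, and variables do not carry over. Pictures are saved under pics/ and viewed, at most 10 in all, crops included, and the job is handed in when it is done.

Besides the shell and the picture viewer there is one more tool, called after ">>>" as a command line: name --pt "numbers of a row" for each row, then --argument value for the rest. drive_tool: Moves the arm, as the interface text tells. Its arguments: {"type":"object","properties":{"commands":{"type":"array","items":{"type":"array","items":{"type":"number"}}},"squeeze":{"type":"number"}},"required":["commands"]}

```bash
mkdir -p pics
cat > h.py <<'E'
import numpy as np, cv2
from scipy.spatial.transform import Rotation as R
from bench import status, capture, calibration, order, find_in, masks_of, pinpoint, manip
def ray(cam, px, st=None):
    c=calibration(cam); f=200/np.tan(np.radians(c["vertical_fov"])/2)
    d=np.array([(px[1]-c["cx"])/f,(px[0]-c["cy"])/f,1.])
    if cam=="wrist":
        st=st or status.read_state(); Rt=R.from_euler('xyz',st["orientation"]).as_matrix(); H=np.array(c["hand_eye"])
        return np.array(st["position"])+Rt@H[:3,3], Rt@H[:3,:3]@d
    M=cv2.Rodrigues(np.array(c["rvec"],float))[0]
    return -M.T@np.array(c["tvec"],float).ravel(), M.T@d
def at(cam,px,z,st=None):
    o,d=ray(cam,px,st); return o+d*(z-o[2])/d[2]
def save(img,n): cv2.imwrite("pics/"+n,cv2.cvtColor(img,cv2.COLOR_RGB2BGR))
E
python3 - <<'E'
from h import *
for c in("scene","top"):
    save(capture(c),c+"0.png")
    for n,z in(("scoop",0),("tub",0),("walnut_a_center",.021),("walnut_b_center",.021)):
        for r in pinpoint(c,n)[:4]: print(c,n,round(r["p"],2),np.round(r["pixel"]),np.round(at(c,r["pixel"],z),3))
print(status.read_state()["orientation"],manip.hold_point_z)
E
```

```text
scene scoop 0.87 [187. 313.] [ 0.551 -0.021  0.   ]
scene tub 0.84 [274. 378.] [0.582 0.257 0.   ]
scene walnut_a_center 0.58 [299. 339.] [0.688 0.266 0.021]
scene walnut_b_center 0.77 [362. 390.] [0.691 0.416 0.021]
scene walnut_b_center 0.74 [216. 327.] [0.587 0.088 0.021]
scene walnut_b_center 0.49 [291. 368.] [0.633 0.284 0.021]
top scoop 0.67 [228. 364.] [ 0.551 -0.024  0.   ]
top tub 0.95 [211. 244.] [0.583 0.264 0.   ]
top walnut_a_center 0.67 [168. 242.] [0.683 0.268 0.021]
top walnut_b_center 0.75 [188. 236.] [0.634 0.281 0.021]
top walnut_b_center 0.6 [165. 182.] [0.685 0.411 0.021]
top walnut_b_center 0.48 [210. 315.] [0.587 0.094 0.021]
[-3.14150077e+00 -4.26321406e-05  2.87570526e+00] 0.0187
```

View pics/scene0.png

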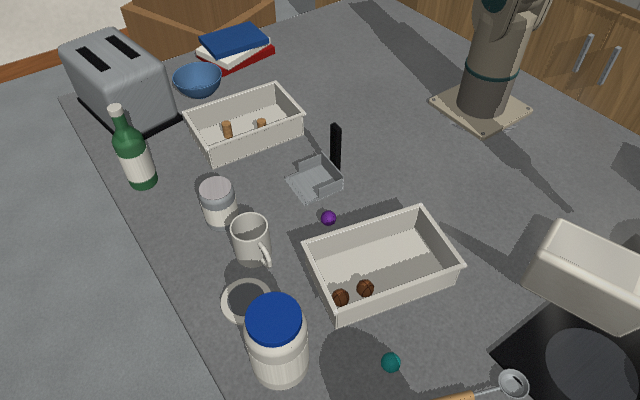

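View pics/top0.png

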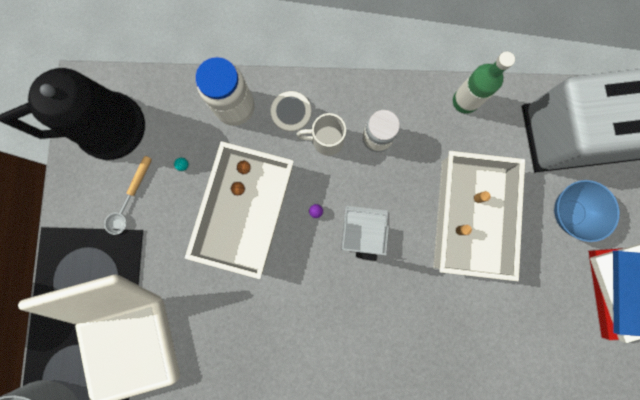

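The walnut tub is the one with the two brown balls, at top pixels (168,244) and (188,237). The twin at (215,482) holds corks. The balls at (211,316) purple and (164,182) turquoise are not meant. Next I measure the yaws and check an enlarged crop.

Run:
```python
from h import *
im=capture("top")
a=cv2.resize(im[190:270,335:400],None,fx=7,fy=7,interpolation=cv2.INTER_CUBIC)[:560]
b=cv2.resize(im[135:285,180:300],None,fx=2.7,fy=3.73)
b=cv2.resize(im[135:285,180:300],None,fx=2.8,fy=2.8); b=cv2.copyMakeBorder(b,0,560-b.shape[0],0,0,cv2.BORDER_CONSTANT)
save(np.hstack([a[:,:455],b]),"crop.png")
for n,z in(("tub",.072),("scoop",.03)):
    for r in masks_of("top",n)[:2]:
        m=r["region"].astype(np.uint8); c=max(cv2.findContours(m,0,2)[0],key=cv2.contourArea)
        w=np.array([at("top",(p[0][1],p[0][0]),z)[:2] for p in c],np.float32)
        rect=cv2.minAreaRect(w); print(n,r["p"],r["pixel"],rect)
        bx=cv2.boxPoints(cv2.minAreaRect(c)); print(bx.round())
```

```text
tub 0.88 [211.6, 238.9] ((0.5805759429931641, 0.25634628534317017), (0.17556999623775482, 0.2723076641559601), 76.65515899658203)
[[185. 258.]
 [219. 139.]
 [296. 161.]
 [262. 280.]]
scoop 0.84 [233.4, 363.2] ((0.5352712869644165, -0.02508709579706192), (0.10415270924568176, 0.11816037446260452), 84.90084838867188)
[[340. 257.]
 [346. 206.]
 [391. 211.]
 [385. 262.]]
```

View pics/crop.png

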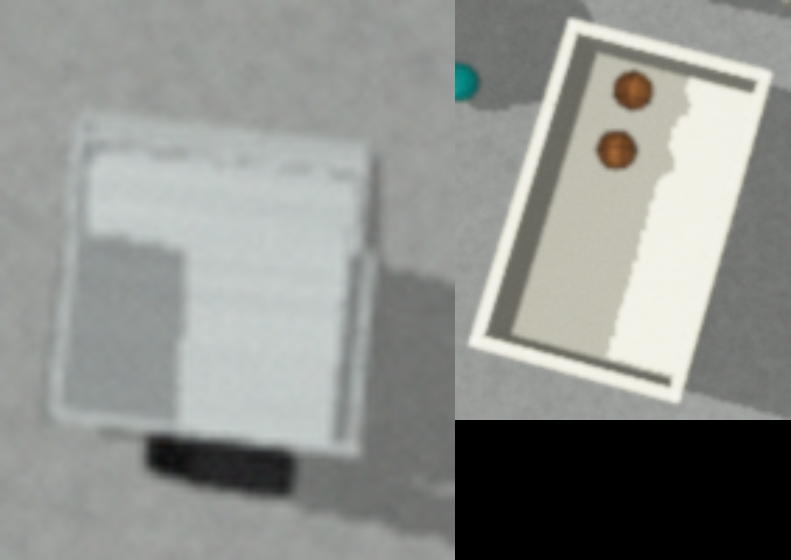

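Left crop: the scoop's mouth is up (lip from (78,113) to (370,145)) and the handle is at the bottom (220,465). Right crop: the tub with both brown walnuts in its upper-left (+x,+y) quarter, which matches the description.

Run:
```python
from h import *
def w(x,y,z,s,o): return at("top",(o[1]+y/s-.5+.5/s,o[0]+x/s-.5+.5/s),z)[:2]
T=[w(x-455,y,.072,2.8,(180,135)) for x,y in((570,18),(772,72),(682,402),(470,345))]
S=[w(*p,7,(335,190)) for p in((76,112,.004),(372,145,.004),(360,455,.045),(50,420,.045))]
for q,n in((T,"tub"),(S,"scoop")):
    e=[q[i]-q[(i+1)%4] for i in range(4)]
    print(n,np.mean(q,0),[np.linalg.norm(v) for v in e])
    print([np.degrees(np.arctan2(v[1],v[0])) for v in e])
C=np.mean(T,0)
for p in((167.5,243.6),(188.4,237.5)):
    pass
ws=[at("top",r["pixel"],.021)[:2] for n in("walnut_a_center",) for r in pinpoint("top",n)]
wb=at("top",pinpoint("top","walnut_b_center")[0]["pixel"],.021)[:2]
th=np.radians(-15.3);M=np.array([[np.cos(th),-np.sin(th)],[np.sin(th),np.cos(th)]])
for x in ws+[wb]: print("nut",x,(x-C)@M)
print("handle top", w(220,465,.148,7,(335,190)))
```

```text
tub [0.58210956 0.25796258] [np.float64(0.16924004193387326), np.float64(0.26840170719079876), np.float64(0.1711785245143017), np.float64(0.269847520199617)]
[np.float64(76.41915878938767), np.float64(-12.836643258317729), np.float64(-103.09082144201909), np.float64(166.74908843861647)]
scoop [ 0.54583077 -0.0244719 ] [np.float64(0.101407361110831), np.float64(0.10453457755816606), np.float64(0.10005711954750608), np.float64(0.10454288302936333)]
[np.float64(85.23569705914913), np.float64(-5.47051548086117), np.float64(-94.75501043894934), np.float64(175.26957271010818)]
nut [0.68865803 0.27063899] [0.09942715 0.0403424 ]
nut [0.63776471 0.28559914] [0.04639004 0.04134294]
handle top [ 0.4873187  -0.01313225]
```

```bash
cat >> h.py <<'E'
def go(x,y,z,yaw,pitch=0):
    """TCP target; pitch>0 raises the scoop's mouth about its y axis (deg)"""
    st=status.read_state(); Rc=R.from_euler('xyz',st["orientation"])
    Rt=R.from_euler('z',yaw-90,degrees=True)*R.from_euler('x',0)  # placeholder
    sx=R.from_euler('z',yaw,degrees=True)            # yaw = scoop yaw
    Rt=sx*R.from_euler('y',-pitch,degrees=True)*R.from_euler('z',90,degrees=True)*R.from_euler('x',180,degrees=True)
    rv=np.degrees((Rc.inv()*Rt).as_rotvec()); s=1000*Rc.inv().apply(np.array([x,y,z])-st["position"])
    print("t",round(st["time"],2),"turn",rv.round(1),"shift",s.round(1))
E
sed -i '/placeholder/d' h.py
python3 -c "
from h import *
go(.486,-.019,.231,-5)"
```

```text
t 0.75 turn [ 0.  -0.  79.8] shift [-4.739e+02 -5.407e+02  3.000e-01]
```

>>> drive_tool --pt "0 0 79.8 -474 -541 0 1" --pt "0 0 79.8 -474 -541 0 1" --pt "0 0 79.8 -474 -541 0 1" --pt "0 0 79.8 -474 -541 0 1" --pt "0 0 79.8 -474 -541 0 1"

```text
time: 1.25
position: [0.281, 0.4008, 0.2316]
orientation: [3.141, -0.001, 2.12]
ft_force: [2.0, 0.3, -0.3]
opening: 0.0853
gripper_force: 0.0
```

```bash
python3 -c "
from h import *
go(.486,-.019,.231,-5)"
```

```text
t 1.25 turn [ 0.  -0.  36.5] shift [-4.651e+02 -4.420e+01  3.000e-01]
```

>>> drive_tool --pt "0 0 36.5 -465 -44 0 1" --pt "0 0 36.5 -465 -44 0 1" --pt "0 0 36.5 -465 -44 0 1" --pt "0 0 36.5 -465 -44 0 1" --pt "0 0 36.5 -465 -44 0 1"

```text
time: 1.75
position: [0.3921, 0.177, 0.2317]
orientation: [3.141, -0.001, 1.485]
ft_force: [1.5, -0.3, 0.6]
opening: 0.0857
gripper_force: 0.0
```

```bash
python3 -c "
from h import *
go(.486,-.019,.231,-5)"
```

```text
t 1.75 turn [ 0.1 -0.   0.1] shift [-187.3  110.3    0.7]
```

>>> drive_tool --pt "0 0 0 -187 110 0 1" --pt "0 0 0 -187 110 0 1" --pt "0 0 0 -187 110 0 1" --pt "0 0 0 -187 110 0 1" --pt "0 0 0 -187 110 0 1"

```text
time: 2.25
position: [0.4878, -0.0227, 0.232]
orientation: [3.138, 0.003, 1.482]
ft_force: [0.0, 0.9, 1.1]
opening: 0.0856
gripper_force: 0.0
```

Run:
```python
from h import *
go(.486,-.019,.231,-5)
st=status.read_state(); im=capture("wrist"); save(im,"w1.png")
for r in pinpoint("wrist","scoop")[:1]: print(r["p"],r["pixel"],at("wrist",r["pixel"],0,st))
```

```text
t 2.25 turn [ 0.2  0.1 -0.1] shift [ 3.5 -2.1  1. ]
0.9 [167.8, 364.9] [ 0.54546747 -0.02360824  0.        ]
```

View pics/w1.png

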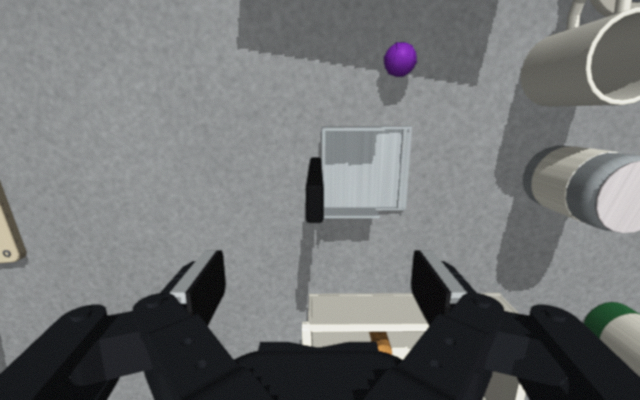

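The wrist view shows the scoop squarely aligned with the gripper, its black handle at about (190,315) and the jaws to either side of that column. Going down to the handle.

Run:
```python
from h import *
for p in((186,315),(222,315),(204,315)): print(at("wrist",p,.152))
go(.487,-.0185,.111,-5)
```

```text
[ 0.48643652 -0.00262024  0.152     ]
[ 0.48397263 -0.0302316   0.152     ]
[ 0.48522467 -0.01620068  0.152     ]
t 2.35 turn [ 0.1  0.1 -0. ] shift [  2.   -0.3 120.6]
```

>>> drive_tool --pt "0 0 0 2.5 -1 40 1" --pt "0 0 0 2.5 -1 80 1" --pt "0 0 0 2.5 -1 120 1" --pt "0 0 0 2.5 -1 120 1" --pt "0 0 0 2.5 -1 120 -1" --squeeze 70

```text
time: 2.85
position: [0.4845, -0.0134, 0.1116]
orientation: [-3.14, -0.0, 1.49]
ft_force: [1.1, -0.9, 0.3]
opening: 0.0733
gripper_force: 0.0
```

>>> drive_tool --pt "0 0 0 0 0 0 -1" --pt "0 0 0 0 0 0 -1" --pt "0 0 0 0 0 0 -1" --pt "0 0 0 0 0 0 -1" --pt "0 0 0 0 0 0 -1"

```text
time: 3.35
position: [0.4859, -0.0142, 0.1124]
orientation: [3.139, -0.001, 1.489]
ft_force: [0.4, 0.4, 8.2]
opening: 0.0134
gripper_force: 69.1
```

>>> drive_tool --pt "0 0 0 0 0 -10 -1" --pt "0 0 0 0 0 -40 -1" --pt "0 0 0 0 0 -80 -1" --pt "0 0 0 0 0 -115 -1" --pt "0 0 0 0 0 -115 -1"

```text
time: 3.85
position: [0.4876, -0.0148, 0.2307]
orientation: [3.133, -0.001, 1.488]
ft_force: [0.1, -0.3, -1.6]
opening: 0.0127
gripper_force: 68.5
```

Run:
```python
from h import *
st=status.read_state(); p=st["position"]; im=capture("wrist"); save(im,"w2.png")
print(st["position"],st["orientation"],st["ft_force"],st["torque"],st["opening"])
for r in pinpoint("wrist","scoop")[:1]:
    q=at("wrist",r["pixel"],p[2]-.1124,st)
    print(r["p"],r["pixel"],q, R.from_euler('xyz',st["orientation"]).inv().apply(q-p))
```

```text
[ 0.48763281 -0.0148282   0.23070336] [ 3.13303110e+00 -1.04613201e-03  1.48844966e+00] [ 0.09681882 -0.28029006 -1.5943645 ] [-0.02846701 -0.00939598  0.05373895] 0.012665487876030277
0.79 [200.4, 390.1] [ 0.54926996 -0.02222314  0.11830336] [-0.00241758  0.06107199  0.11292454]
```

View pics/w2.png

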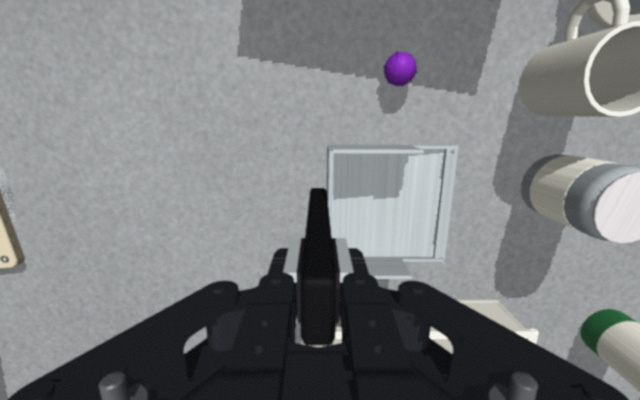

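The scoop is held square and level; its pan shows at (205,395) in the wrist view. Next it goes over the tub.

```bash
cat >> h.py <<'E'
C=np.array([.5821,.258]); TY=-13.3
def tub(X,Y,z,pitch=0,yaw=0,**k):
    "scoop origin (mm) in tub frame, underside z (mm); pitch and yaw (deg) relative to tub"
    Rs=R.from_euler('z',TY+yaw,degrees=True)*R.from_euler('y',-pitch,degrees=True)
    o=np.r_[C,0]+R.from_euler('z',TY,degrees=True).apply([X/1e3,Y/1e3,z/1e3])
    go(*(o-Rs.apply([.060,-.0024,-.1125])),TY+yaw,pitch)
def where():
    st=status.read_state(); Rs=R.from_euler('xyz',st["orientation"])*R.from_euler('x',-180,degrees=True)*R.from_euler('z',-90,degrees=True)
    # tool = scoop*Rz90*Rx180
    Rs=R.from_euler('xyz',st["orientation"])*(R.from_euler('z',90,degrees=True)*R.from_euler('x',180,degrees=True)).inv()
    o=np.array(st["position"])+Rs.apply([.060,-.0024,-.1125])
    print("tub frame",(1e3*R.from_euler('z',-TY,degrees=True).apply(o-np.r_[C,0])).round(1),"ypr",Rs.as_euler('ZYX',degrees=True).round(1),"F",np.round(st["ft_force"],1))
E
sed -i '/st=status.read_state(); Rs=R.from/s/; Rs=.*//' h.py
python3 -c "
from h import *
where(); tub(-43,20,115)"
```

```text
tub frame [  27.7 -280.4  114.5] ypr [-4.7 -0.1  0. ] F [-0.4  0.3 -2.2]
t 3.95 turn [ 0.1 -0.   8.6] shift [ 3.167e+02 -2.380e+01 -3.000e-01]
```

>>> drive_tool --pt "0 0 2 20 -2 0 -1" --pt "0 0 4 55 -4 0 -1" --pt "0 0 6 95 -7 0 -1" --pt "0 0 8.6 135 -10 0 -1" --pt "0 0 8.6 175 -13 0 -1"

```text
time: 4.45
position: [0.4848, 0.1623, 0.2247]
orientation: [-3.139, 0.002, 1.337]
ft_force: [1.2, -0.1, -1.4]
opening: 0.0131
gripper_force: 68.5
```

```bash
python3 -c "
from h import *
where(); tub(-43,20,115)"
```

```text
tub frame [ -13.1 -118.2  112. ] ypr [-13.4   0.2  -0.1] F [ 1.2 -0.1 -1.4]
t 4.45 turn [-0.2  0.1 -0.1] shift [137.8 -30.5  -3.1]
```

>>> drive_tool --pt "0 0 0 35 -8 0 -1" --pt "0 0 0 70 -16 0 -1" --pt "0 0 0 105 -24 0 -1" --pt "0 0 0 134 -30 0 -1" --pt "0 0 0 134 -30 0 -1"

```text
time: 4.95
position: [0.4857, 0.3039, 0.2238]
orientation: [-3.138, 0.0, 1.346]
ft_force: [-1.3, -0.2, -0.2]
opening: 0.0132
gripper_force: 68.4
```

Run:
```python
from h import *
st=status.read_state()
im=capture("top"); im2=capture("wrist"); st=status.read_state()
save(np.vstack([cv2.resize(im[130:290,170:350],None,fx=3.5,fy=3.5)[:300,:630][:,:], im2[80:380,5:635]]) if 0 else np.hstack([cv2.resize(im[130:300,180:310],None,fx=2.35,fy=2.35),im2[:399,160:]]) if 0 else cv2.hconcat([cv2.resize(im[130:290,180:308],(320,400)),im2[:,160:]]),"over.png")
where(); tub(-43,20,60)
for r in pinpoint("wrist","walnut_b_center")[:3]: print(r["p"],r["pixel"],R.from_euler('z',-TY,degrees=True).apply(at("wrist",r["pixel"],.021,st)-np.r_[C,0]))
```

```text
tub frame [-42.5  14.6 111.8] ypr [-13.2   0.1  -0.2] F [-0.7 -1.1 -1.7]
t 5.05 turn [-0.1  0.2  0.1] shift [ 5.3 -0.6 51.9]
0.51 [163.6, 453.6] [0.04752135 0.03152694 0.021     ]
```

View pics/over.png

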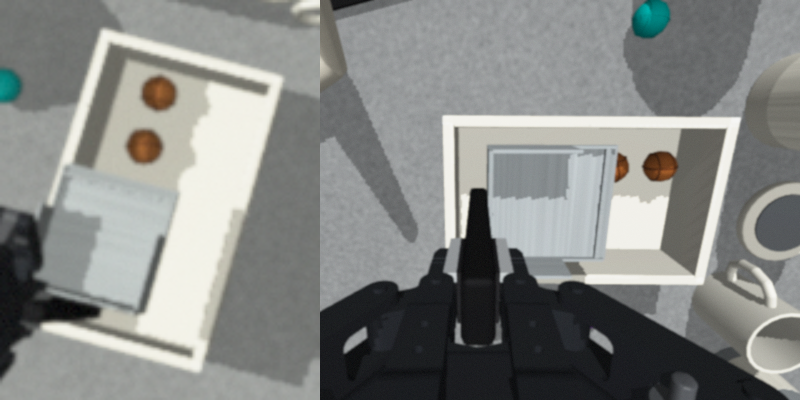

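The top view shows the scoop over the near half of the tub, the walnuts ahead of its mouth at (92,158) and (146,144). The wrist view shows the rim corners at crop (443,116), (740,118), (703,283) and (443,278).

Run:
```python
from h import *
print(status.read_state()["q"])
Ri=R.from_euler('z',-TY,degrees=True)
for p in((116,283),(118,580),(283,543)): print((1e3*Ri.apply(at("wrist",p,.072)-np.r_[C,0])).round(1))
print("should be -135,85 / 135,85 / 135,-85")
where(); tub(-43,20,40)
```

```text
[-0.9228655   0.56945171  0.50976199  1.75806372 -0.33929052  0.90622139
 -0.50027708]
[-133.7   81.8   72. ]
[136.4  80.3  72. ]
[136.1 -88.4  72. ]
should be -135,85 / 135,85 / 135,-85
tub frame [-41.7  13.5 112.2] ypr [-13.3   0.1  -0.2] F [ 0.1 -1.1 -1.6]
t 5.1 turn [-0.1  0.2 -0. ] shift [ 6.3 -1.4 72.3]
```

>>> drive_tool --pt "0 0 0 2.5 -1 25 -1" --pt "0 0 0 2.5 -1 50 -1" --pt "0 0 0 2.5 -1 75 -1" --pt "0 0 0 2.5 -1 90 -1" --pt "0 0 0 2.5 -1 98 -1"

```text
time: 5.6
position: [0.4867, 0.2988, 0.1266]
orientation: [-3.139, 0.003, 1.336]
ft_force: [0.3, 0.3, -1.2]
opening: 0.0129
gripper_force: 68.4
```

```bash
sed -i 's/^C=.*/C=np.array([.5825,.2553])/' h.py
python3 - <<'E'
from h import *
st=status.read_state(); im=capture("wrist"); save(im[60:360,160:],"in.png")
where(); tub(-43,19,4.5)
E
```

```text
Traceback (most recent call last):
  File "h.py", line 33, in where
    print("tub frame",(1e3*R.from_euler('z',-TY,degrees=True).apply(o-np.r_[C,0])).round(1),"ypr",Rs.as_euler('ZYX',degrees=True).round(1),"F",np.round(st["ft_force"],1))
                                             ^^
NameError: name 'TY' is not defined
```

View pics/in.png

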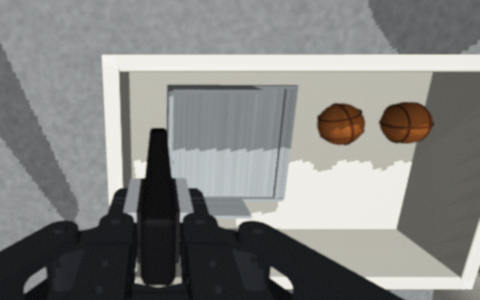

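The scoop is inside the tub, its lip at column 295 and the walnuts ahead at (123,341) and (122,406). Lowering to the floor next.

```bash
sed -i 's/^C=.*/&; TY=-13.3/' h.py
python3 - <<'E'
from h import *
where(); tub(-43,20,4)
E
```

```text
tub frame [-43.6  17.5  13.5] ypr [-13.4   0.1  -0.2] F [ 0.2  0.  -2.6]
t 5.65 turn [-0.1  0.2 -0.1] shift [2.  0.4 9.7]
```

>>> drive_tool --pt "0 0 0 1.5 0 5 -1" --pt "0 0 0 1.5 0 8 -1" --pt "0 0 0 1.5 0 9.5 -1" --pt "0 0 0 1.5 0 9.5 -1"

```text
time: 6.05
position: [0.488, 0.3027, 0.1191]
orientation: [3.141, -0.0, 1.339]
ft_force: [0.4, 0.1, -1.5]
opening: 0.0134
gripper_force: 68.5
```

>>> drive_tool --pt "0 0 0 0 0 1 -1" --pt "0 0 0 0 0 2 -1" --pt "0 0 0 0 0 2 -1"

```text
time: 6.35
position: [0.4878, 0.3027, 0.1168]
orientation: [-3.142, -0.0, 1.339]
ft_force: [0.2, 0.4, -2.5]
opening: 0.0128
gripper_force: 68.5
```

Run:
```python
from h import *
where(); tub(-43,19,4)
```

```text
tub frame [-43.   21.9   4.3] ypr [-13.3   0.    0. ] F [ 0.2  0.4 -2.5]
t 6.35 turn [-0. -0.  0.] shift [-2.9  0.   0.3]
```

>>> drive_tool --pt "0 0 0 -3 0 0 -1" --pt "0 0 0 -3 0 0.7 -1" --pt "0 0 0 -3 0 1.4 -1" --pt "0 0 0 -3 0 1.4 -1"

```text
time: 6.75
position: [0.4872, 0.299, 0.1164]
orientation: [-3.141, 0.0, 1.338]
ft_force: [-2.4, -2.4, 8.2]
opening: 0.0131
gripper_force: 70.0
```

Run:
```python
from h import *
where(); tub(-43,19,4)
```

```text
tub frame [-42.9  18.2   3.9] ypr [-13.3   0.   -0. ] F [-2.4 -2.4  8.2]
t 6.75 turn [-0.  0. -0.] shift [ 0.8 -0.2 -0.1]
```

>>> drive_tool --pt "0 0 0 0 5 0 -1" --pt "0 0 0 0 10 0 -1" --pt "0 0 0 0 15 0 -1" --pt "0 0 0 0 19 0 -1" --pt "0 0 0 0 23 0 -1"

```text
time: 7.25
position: [0.5079, 0.2958, 0.1166]
orientation: [-3.138, -0.002, 1.34]
ft_force: [-5.6, 1.4, 10.5]
opening: 0.0133
gripper_force: 70.2
```

>>> drive_tool --pt "0 0 0 0 4 0 -1" --pt "0 0 0 0 8 0 -1" --pt "0 0 0 0 12 0 -1" --pt "0 0 0 0 16 0 -1" --pt "0 0 0 0 20 0 -1"

```text
time: 7.75
position: [0.5277, 0.2912, 0.1165]
orientation: [-3.139, -0.002, 1.34]
ft_force: [-5.7, 1.7, 8.8]
opening: 0.0132
gripper_force: 70.2
```

Run:
```python
from h import *
st=status.read_state(); im=capture("wrist"); save(im[60:360,160:],"p1.png")
where()
```

```text
tub frame [-0.3 20.1  3.9] ypr [-13.3   0.    0.1] F [-1.8  1.4  7. ]
```

View pics/p1.png

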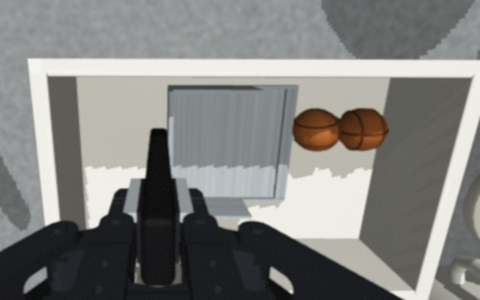

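The walnuts at (129,317) and (129,364) are in line between the lip and the end wall. Pushing on.

>>> drive_tool --pt "0 0 0 0 3 0 -1" --pt "0 0 0 0 6 0 -1" --pt "0 0 0 0 9 0 -1" --pt "0 0 0 0 12 0 -1" --pt "0 0 0 0 15 0 -1"

```text
time: 8.3
position: [0.5422, 0.2878, 0.1165]
orientation: [-3.138, -0.002, 1.34]
ft_force: [-6.5, 2.6, 10.5]
opening: 0.0136
gripper_force: 70.0
```

>>> drive_tool --pt "0 0 0 0 3 0 -1" --pt "0 0 0 0 6 0 -1" --pt "0 0 0 0 9 0 -1" --pt "0 0 0 0 12 0 -1" --pt "0 0 0 0 15 0 -1"

```text
time: 8.8
position: [0.5568, 0.2844, 0.1165]
orientation: [-3.139, -0.002, 1.34]
ft_force: [-6.3, 1.4, 9.0]
opening: 0.0131
gripper_force: 70.0
```

Run:
```python
from h import *
st=status.read_state(); im=capture("wrist"); save(im[60:360,160:],"p2.png")
where()
```

```text
tub frame [29.3 20.1  3.9] ypr [-13.3   0.1   0.1] F [-4.4  2.1  7.8]
```

View pics/p2.png

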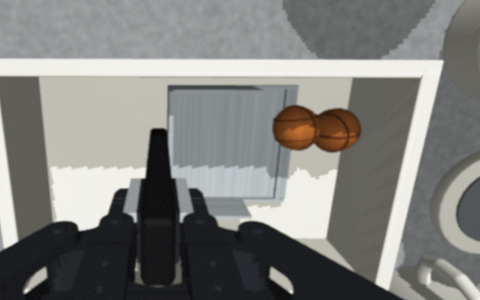

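Walnut b (128,296) is riding onto the lip and a (130,338) is against the end wall. Continuing.

>>> drive_tool --pt "0 0 0 0 3 0 -1" --pt "0 0 0 0 6 0 -1" --pt "0 0 0 0 9 0 -1" --pt "0 0 0 0 12 0 -1" --pt "0 0 0 0 15 0 -1"

```text
time: 9.35
position: [0.5715, 0.2808, 0.1165]
orientation: [-3.139, -0.002, 1.34]
ft_force: [-6.5, 1.4, 8.7]
opening: 0.0132
gripper_force: 69.8
```

>>> drive_tool --pt "0 0 0 0 3 0 -1" --pt "0 0 0 0 6 0 -1" --pt "0 0 0 0 9 0 -1" --pt "0 0 0 0 12 0 -1" --pt "0 0 0 0 15 0 -1"

```text
time: 9.85
position: [0.5861, 0.2775, 0.1165]
orientation: [-3.139, -0.002, 1.34]
ft_force: [-6.4, 1.6, 8.2]
opening: 0.0131
gripper_force: 70.1
```

Run:
```python
from h import *
st=status.read_state(); im=capture("wrist"); save(im[60:360,160:],"p3.png")
where()
for r in pinpoint("wrist","walnut_b_center")[:3]: print(r["p"],r["pixel"])
```

```text
tub frame [59.3 20.1  3.9] ypr [-13.3   0.1   0.1] F [-4.2  2.8  8. ]
```

View pics/p3.png

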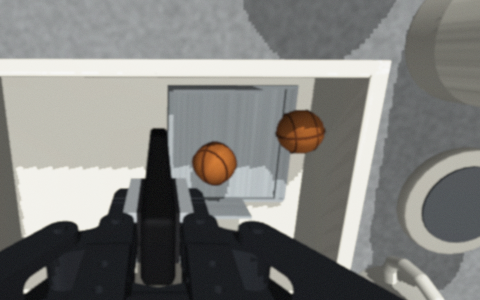

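Walnut b is in the pan at (163,215); a is riding over the lip at (131,300). From here I go on by numbers only, since the picture allowance is used up.

>>> drive_tool --pt "0 0 0 0 3 0 -1" --pt "0 0 0 0 6 0 -1" --pt "0 0 0 0 8 0 -1" --pt "0 0 0 0 10 0 -1" --pt "0 0 0 0 10 0 -1"

```text
time: 10.45
position: [0.5965, 0.2749, 0.1165]
orientation: [-3.14, -0.002, 1.339]
ft_force: [-3.7, 2.1, 6.4]
opening: 0.0131
gripper_force: 69.6
```

```bash
cat >> h.py <<'E'
def nuts():
    st=status.read_state(); capture("wrist"); Rs=R.from_euler('xyz',st["orientation"])*(R.from_euler('z',90,degrees=True)*R.from_euler('x',180,degrees=True)).inv()
    o=np.array(st["position"])+Rs.apply([.060,-.0024,-.1125]); where()
    for n in("walnut_a_center","walnut_b_center"):
      for r in find_in("wrist",n)[:5]:
        c,d=ray("wrist",r["pixel"],st); c=Rs.inv().apply(c-o); d=Rs.inv().apply(d)
        print(n[:8],round(r["p"],2),np.round(r["pixel"]),"in scoop frame (z=19):",(1e3*(c+d*(.019-c[2])/d[2])).round(1))
E
python3 -c "
from h import *
nuts()"
```

```text
tub frame [69.  20.1  3.9] ypr [-13.3   0.1   0.1] F [-4.1  0.3  6.7]
walnut_a 0.96 [191. 393.] in scoop frame (z=19): [-1.7 12.8 19. ]
walnut_b 0.73 [242. 403.] in scoop frame (z=19): [  8.7 -30.   19. ]
walnut_b 0.48 [196. 235.] in scoop frame (z=19): [-124.9    8.6   19. ]
walnut_b 0.43 [  2. 399.] in scoop frame (z=19): [ -6.4 142.1  19. ]
```

```bash
python3 -c "
from h import *
tub(66,19.5,20,pitch=10); tub(62,19,130,pitch=10)"
```

```text
t 10.6 turn [-10.1  -0.1   0. ] shift [ -0.3 -21.8  -3.9]
t 10.6 turn [-10.1  -0.1   0. ] shift [  -0.6  -26.  -113.9]
```

>>> drive_tool --pt "-1 0 0 0 -2.5 -2 -1" --pt "-3 0 0 0 -7 -3 -1" --pt "-5.5 0 0 0 -12 -4 -1" --pt "-8 0 0 0 -17 -5 -1" --pt "-10 0 0 0 -22 -6 -1"

```text
time: 11.1
position: [0.5747, 0.2788, 0.1212]
orientation: [2.966, 0.0, 1.339]
ft_force: [-0.2, -0.3, -1.4]
opening: 0.0132
gripper_force: 68.4
```

```bash
python3 -c "
from h import *
nuts(); tub(62,19,130,pitch=10)"
```

```text
tub frame [62.9 19.3 20.2] ypr [-13.2  -9.9  -0.1] F [-4.4 -0.1 -1.7]
walnut_a 0.79 [193. 352.] in scoop frame (z=19): [-33.6  11.3  19. ]
walnut_b 0.82 [232. 368.] in scoop frame (z=19): [-20.  -21.4  19. ]
walnut_b 0.52 [  2. 396.] in scoop frame (z=19): [ -8.5 142.2  19. ]
t 11.25 turn [-0.1  0.   0.1] shift [  -0.3   15.7 -108.2]
```

Both walnuts rolled to the back wall of the pan. Lifting.

>>> drive_tool --pt "0 0 0 0 2 -12 -1" --pt "0 0 0 0 5 -36 -1" --pt "0 0 0 0 9 -62 -1" --pt "0 0 0 0 12.5 -88 -1" --pt "0 0 0 0 15.5 -108 -1"

```text
time: 11.75
position: [0.5741, 0.2787, 0.2334]
orientation: [2.965, -0.002, 1.337]
ft_force: [0.6, 0.3, -1.2]
opening: 0.0132
gripper_force: 68.5
```

```bash
python3 -c "
from h import *
nuts()
# start spot: TCP (0.4859,-0.0142) yaw -4.7
s=R.from_euler('z',-4.7,degrees=True); o=np.array([.4859,-.0142,0])+s.apply([.06,-.0024,0]); print('origin',o)
Rs=s*R.from_euler('y',-10,degrees=True)
go(*(o+[0,0,.13]-Rs.apply([.060,-.0024,-.1125])),-4.7,10)"
```

```text
tub frame [ 67.3  19.9 136.7] ypr [-13.5 -10.4   0.3] F [ 1.  -0.2 -0.1]
walnut_a 0.92 [191. 351.] in scoop frame (z=19): [-34.7  12.7  19. ]
walnut_b 0.9 [234. 356.] in scoop frame (z=19): [-29.5 -22.4  19. ]
walnut_b 0.69 [ 24. 356.] in scoop frame (z=19): [-35.  129.1  19. ]
origin [ 0.54550159 -0.02150824  0.        ]
t 11.9 turn [ 0.2  1.4 -8.6] shift [-308.7  -36.    -5.2]
```

>>> drive_tool --pt "0 0 0 -8 -1 0 -1" --pt "0 0 -1 -24 -3 0 -1" --pt "0 0 -2 -46 -5 -1 -1" --pt "0 0.5 -3 -70 -8 -1 -1" --pt "0 0.5 -4 -95 -11 -2 -1"

```text
time: 12.4
position: [0.5381, 0.1876, 0.2289]
orientation: [2.97, 0.006, 1.409]
ft_force: [0.5, 0.3, -1.6]
opening: 0.0131
gripper_force: 68.5
```

```bash
cat >> h.py <<'E'
def home(z,pitch):
    s=R.from_euler('z',-4.7,degrees=True); Rs=s*R.from_euler('y',-pitch,degrees=True)
    go(*(np.array([.5455,-.0215,z/1e3])-Rs.apply([.060,-.0024,-.1125])),-4.7,pitch)
E
python3 -c "
from h import *
where();home(130,10)"
```

```text
tub frame [ 50.7 -73.6 128.3] ypr [-9.2 -9.8 -0.3] F [ 0.5  0.3 -1.6]
t 12.4 turn [-0.2  1.1 -4.4] shift [-209.   -36.9   -6.7]
```

>>> drive_tool --pt "0 0 -1 -25 -4 -1 -1" --pt "0 0.3 -2 -50 -9 -2 -1" --pt "0 0.5 -3 -75 -13 -3 -1" --pt "0 0.8 -4 -100 -17 -4 -1" --pt "0 1 -4.4 -125 -22 -4 -1"

```text
time: 12.9
position: [0.4958, 0.0681, 0.2299]
orientation: [2.97, 0.001, 1.487]
ft_force: [0.5, 0.8, -1.4]
opening: 0.0132
gripper_force: 68.5
```

```bash
python3 -c "
from h import *
where();home(120,10)"
```

```text
tub frame [  36.6 -193.   129.4] ypr [-4.8 -9.9 -0.1] F [ 0.5  0.8 -1.4]
t 12.9 turn [-0.1  0.1 -0.1] shift [-82.8 -23.    5.8]
```

>>> drive_tool --pt "0 0 0 -25 -7 2 -1" --pt "0 0 0 -48 -13 3 -1" --pt "0 0 0 -68 -19 5 -1" --pt "0 0 0 -82 -23 6 -1" --pt "0 0 0 -83 -23 6 -1"

```text
time: 13.4
position: [0.4666, -0.0135, 0.22]
orientation: [2.971, 0.001, 1.483]
ft_force: [-0.3, 0.7, -2.1]
opening: 0.0131
gripper_force: 68.4
```

```bash
python3 -c "
from h import *
nuts();home(40,7)"
```

```text
tub frame [  27.7 -277.8  119.7] ypr [-4.9 -9.8 -0. ] F [-0.1  0.3 -1.6]
walnut_a 0.64 [180. 350.] in scoop frame (z=19): [-35.1  21.7  19. ]
walnut_b 0.94 [235. 360.] in scoop frame (z=19): [-26.2 -23.9  19. ]
walnut_b 0.59 [ 68. 389.] in scoop frame (z=19): [-10.3 101.8  19. ]
t 13.55 turn [ 2.9 -0.  -0.1] shift [-2.2 -9.2 75.9]
```

>>> drive_tool --pt "0 0 0 -1 -2 15 -1" --pt "0.7 0 0 -2 -4 32 -1" --pt "1.5 0 0 -2 -6 48 -1" --pt "2.3 0 0 -2 -8 64 -1" --pt "2.9 0 0 -2 -9 76 -1"

```text
time: 14.05
position: [0.4733, -0.0121, 0.1436]
orientation: [3.019, -0.0, 1.49]
ft_force: [0.0, 0.2, -2.3]
opening: 0.0132
gripper_force: 68.5
```

```bash
python3 -c "
from h import *
where();home(8,3);home(4,0)"
```

```text
tub frame [  28.  -276.7   39.2] ypr [-4.7 -7.   0. ] F [ 0.   0.2 -2.3]
t 14.05 turn [ 4. -0.  0.] shift [-1.   3.7 27. ]
t 14.05 turn [ 7. -0.  0.] shift [-1.   9.4 28.4]
```

>>> drive_tool --pt "0.8 0 0 0 1 6 -1" --pt "1.6 0 0 -1 2 13 -1" --pt "2.4 0 0 -1 3 20 -1" --pt "3.2 0 0 -1 3.5 25 -1" --pt "4 0 0 -1 4 27 -1"

```text
time: 14.55
position: [0.4804, -0.0149, 0.1181]
orientation: [3.089, -0.0, 1.488]
ft_force: [-0.7, -0.1, -3.1]
opening: 0.0129
gripper_force: 68.5
```

```bash
python3 -c "
from h import *
where();home(4,0);home(1,0)"
```

```text
tub frame [  28.2 -279.     8.9] ypr [-4.8 -3.   0. ] F [-0.7 -0.1 -3.1]
t 14.55 turn [ 3.  -0.  -0.1] shift [1.1 5.3 1.9]
t 14.55 turn [ 3.  -0.  -0.1] shift [1.1 5.2 4.9]
```

>>> drive_tool --pt "0.6 0 0 0 1 1 -1" --pt "1.2 0 0 1 2 1.5 -1" --pt "1.8 0 0 1 3 2 -1" --pt "2.4 0 0 1 4 3 -1" --pt "3 0 0 1 5 3.5 -1"

```text
time: 15.05
position: [0.4857, -0.0143, 0.1153]
orientation: [3.141, -0.0, 1.488]
ft_force: [0.5, -0.3, -1.0]
opening: 0.0132
gripper_force: 68.5
```

>>> drive_tool --pt "0 0 0 0 0 1 -1" --pt "0 0 0 0 0 2 -1" --pt "0 0 0 0 0 2 -1"

```text
time: 15.35
position: [0.4852, -0.0143, 0.113]
orientation: [3.141, -0.0, 1.488]
ft_force: [0.0, -0.5, -1.3]
opening: 0.0132
gripper_force: 68.5
```

```bash
python3 -c "
from h import *
nuts();home(0,0)"
```

```text
tub frame [  27.2 -278.1    0.7] ypr [-4.8 -0.1  0. ] F [-0.8  0.  -1.4]
walnut_a 0.97 [176. 351.] in scoop frame (z=19): [-34.9  24.5  19. ]
walnut_b 0.85 [ 48. 452.] in scoop frame (z=19): [ 31.7 114.7  19. ]
walnut_b 0.74 [234. 355.] in scoop frame (z=19): [-30.2 -23.2  19. ]
t 15.5 turn [ 0.1 -0.  -0.1] shift [0.2 0.5 0.7]
```

Both walnuts are still in the pan. Setting it down.

>>> drive_tool --pt "0 0 0 0 0 0.5 -1" --pt "0 0 0 0 0 1 -1" --pt "0 0 0 0 0 1 -1"

```text
time: 15.8
position: [0.4856, -0.0143, 0.1124]
orientation: [3.14, -0.001, 1.488]
ft_force: [-0.0, 0.6, 1.0]
opening: 0.0129
gripper_force: 69.0
```

>>> drive_tool --pt "0 0 0 0 0 0 -0.6" --pt "0 0 0 0 0 0 -0.4" --pt "0 0 0 0 0 0 0" --pt "0 0 0 0 0 0 0.3" --pt "0 0 0 0 0 0 0.3"

```text
time: 16.3
position: [0.4856, -0.0143, 0.1122]
orientation: [3.14, -0.0, 1.488]
ft_force: [-0.2, 0.3, 0.6]
opening: 0.0557
gripper_force: 0.0
```

>>> drive_tool --pt "0 0 0 0 0 0 0.3" --pt "0 0 0 0 0 -10 0.3" --pt "0 0 0 0 0 -40 0.3" --pt "0 0 0 0 0 -80 0.3" --pt "0 0 0 0 0 -120 0.3"

```text
time: 16.8
position: [0.4849, -0.0146, 0.234]
orientation: [3.141, 0.0, 1.487]
ft_force: [0.8, -0.2, -0.5]
opening: 0.0556
gripper_force: 0.0
```

```bash
python3 -c "
from h import *
st=status.read_state(); capture('wrist'); print(st['position'],st['opening'],st['time'])
for n,z in(('scoop',0),('walnut_a_center',.019),('walnut_b_center',.019)):
    for r in pinpoint('wrist',n)[:3]: print('wrist',n,round(r['p'],2),at('wrist',r['pixel'],z,st).round(3))
capture('top')
for n,z in(('scoop',0),('walnut_a_center',.019),('walnut_b_center',.019)):
    for r in pinpoint('top',n)[:4]: print('top',n,round(r['p'],2),at('top',r['pixel'],z).round(3))
"
```

```text
[ 0.48486793 -0.01459479  0.23396243] 0.0555770192765985 16.8
wrist scoop 0.67 [ 0.548 -0.023  0.   ]
wrist walnut_a_center 0.85 [0.513 0.004 0.019]
wrist walnut_b_center 0.72 [0.585 0.093 0.019]
top scoop 0.69 [ 0.545 -0.025  0.   ]
top walnut_a_center 0.65 [0.522 0.007 0.019]
top walnut_b_center 0.46 [0.585 0.102 0.019]
```

```bash
python3 -c "
from h import *
st=status.read_state(); im=capture('wrist').astype(int)
m=((im[...,0]>60)&(im[...,0]>1.6*im[...,2])&(im[...,0]>1.25*im[...,1])).astype(np.uint8)
n,_,s,c=cv2.connectedComponentsWithStats(m)
for i in range(1,n):
    if s[i,4]>80: print(s[i,4],c[i],at('wrist',c[i][::-1],.019,st).round(3))
for k in('walnut_a_center','walnut_b_center'):
    for r in masks_of('wrist',k)[:3]: print(k,round(r['p'],2),r['region'].sum(),at('wrist',r['pixel'],.019,st).round(3))
"
```

```text
671 [344.91654247 155.94336811] [0.516 0.005 0.019]
603 [341.55058043 202.88225539] [ 0.509 -0.05   0.019]
420 [444.12619048 375.03809524] [ 0.636 -0.311  0.019]
walnut_a_center 0.58 757 [0.513 0.006 0.019]
walnut_b_center 0.74 672 [ 0.509 -0.047  0.019]
walnut_b_center 0.73 916 [0.588 0.09  0.019]
```

Both walnuts are in the pan, at (0.513, 0.006) and (0.509, -0.048). The scoop stands at its start spot and the gripper is clear.

```bash
python3 -c "
from bench import order
print(order.sign_off())"
```

```text
the job is handed in; nothing more can be done
None
```

The job is handed in: by the last camera check the scoop stands upright within about a centimetre of where it started, with both walnuts in it, about 17 s on the robot's clock; the gripper never touched the walnuts.

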